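# Snap the spice jar into the empty spring clip

## Robot

A 7-joint arm with a two-finger parallel gripper is mounted at the origin on a cart in front of the work surface, level with it; the furniture and walls round the work are solid. World frame = base frame: x ahead of the robot, y to its left, z up, the work surface at z = 0. Lengths are in m, angles in degrees, forces in N, time in s.
With the tool pointing down it reaches from about 0.425 to 0.875 m from the base axis. Payload 4.7 kg.
Tool frame: the origin (TCP) lies on the centre line of the jaws, within the pads' length; the fingertips stand 22 mm ahead of it and the grasp point (between the pads) lies 3 mm ahead of it; x points along the fingers, z is the direction in which the jaws open and shut, and the axes are right-handed (so a half turn about x gives the same grasp; the last joint's range is limited). The gripper opens to 87 mm and grips with 3 to 60 N. Pads are 19 mm wide; open, the fingers measure 117 mm over their backs; the gripper's body (75 mm by 190 mm) begins 51 mm behind the grasp point.
Start: joints at [75.865, 18.392, -4.016, 83.108, 1.295, 78.541, -3.26], TCP at [0.168, -0.628, 0.245] pointing down, gripper open.
Joint ranges: [-163.93, 163.93], [-17.29, 119.83], [-79.2, 71.16], [3.27, 140.29], [-89.18, 269.18], [5.43, 117.66], [-154.24, 154.24]. Speed limits (degrees/s): [147.25, 147.25, 180, 180, 180, 180, 180].

## Interface

Orientations are given as [roll, pitch, yaw] about the fixed x, y, z axes, in that order (R = Rz(yaw) Ry(pitch) Rx(roll)).
In Python, from bench import robot, snapshot gives the robot as it stands.
- The arm moves only by the tool move_arm, never from a script. Its argument "plan" is a list of rows, each an object of numbers: "hand": the finger opening in mm, from 0 to 87; "tx", "ty", "tz": the shift along the tool's x, y, z normalised to -1 to 1, where 1 is 0.04 m; "twist": the turn about the tool's x normalised to -1 to 1, where 1 is 0.1 rad. A call has 1 to 20 rows; each row shifts and turns the pose as measured when the row begins, along the tool's axes as they then stand; what a row does not reach is not made up. A row lasts 1/8 s, in which the tool goes at most 62.5 mm and 10.7 degrees, less where a joint would pass 70% of its speed; a pose out of reach is approached as far as the arm can. A call with a number of a shift or a turn outside -1 to 1 is refused whole. A call with a gripper value outside its range is refused whole. The fingers move at their own pace and stop on an object; "squeeze" is the grip in N (left out, the last holds). Time passes only in rows, so rows that do not move let the fingers close. It gives the time, the measured TCP pose, the force and the opening at its end, in the units of the state.
- robot.get_obs(): the state, without advancing time (a new reading comes with each control period).
- snapshot(name): name is "scene" or "top"; returns a dict with "frame" (480x640x3 uint8, red, green, blue), "range_z" (480x640 float32, m along the optical axis (not along the pixel's ray), 0 where there is no reading), "K" (3x3 intrinsics, pixels), "rvec" (rotation vector, rad) and "tvec" (3), from world to camera coordinates, as OpenCV has them. Camera axes: x right, y down, z forward; pixel columns grow to the right and rows downward; lengths in m; the calibration is good to about 2 mm. A picture is of the moment at which its call begins.
- robot.finish_job(): hands the job in, once; it reports no verdict.
The state is a dict: "time_s": time; "qpos": joint angles; "joint_velocities": joint speeds; "effort": joint torques, N m; "tcp_pos": TCP position; "tool_rot": TCP orientation; "force": force on the tool from outside, world axes, zero at the start; "moment": the same for the moment, N m; "gripper_width": finger opening in m.
Only numpy, scipy, OpenCV 4.12 (cv2) and the standard library are available. Lean on these libraries where they do the work, as an engineer would, in place of code of your own. Each camera call takes 0.05 s, during which the arm holds its last target. There are 200 camera calls.

## Task

Take the spice jar that lies on the wooden rest and put it away in the empty jar clip: lay it along the clip and press it down between the spring leaves, past the snap, until it is fully home on the saddles and the leaves have closed over it, then let go of it. Press firmly but do not ram it: no more than about 20 N. Leave the other things on the worktop where they are.

Things in the scene. Friction and masses are not known exactly. Their poses are not given: they have to be found in the camera images.
- jar_center (a point): centre of the loose spice jar, a glass cylinder of 41 mm diameter and 105 mm length with a dark screw cap of the same diameter, 0.11 kg, lying on its side on the wooden rest; the point is on its axis, half-way along. Its z axis runs along the jar towards the cap. Either end may point either way in the clip
- jar_rest: wooden rest, 70 mm (x) by 120 mm (y), fixed, where the jar starts; origin at the centre of its underside. The jar lies along its y axis on two cross blocks, 36 mm either side of the middle, 16 mm wide, 17 mm high; between them is only the 4 mm base. The jar's axis is 32 mm above the worktop, its middle up to 6 mm along y from the rest's middle
- jar_clip: the empty jar clip, fixed: white base plate 84 (x) by 96 mm (y), a white head with two rigid V saddles and two steel spring leaves; origin at the centre of its underside. The jar is to lie along its y axis. The head is set at a different height on its posts in each scene, up to 10 mm above or below nominal: NOT measured, it must be felt. It does not yield to pressing
- clip_seat (a point): where the jar's centre nominally comes to rest, 58 mm above the worktop (truly 48 to 68 mm, see jar_clip). The clip touches the jar only 33 mm either side of its middle (tabs 14 mm wide in y); the middle 50 mm is free for fingers, down to 25 mm below the axis of the seated jar (below lie the head's spine and the thin leaf rods)
- clip_mouth (a point): nominal middle between the two lips, 12 mm above the seated axis (true height up to 10 mm off, like the seat). Lips 34 mm apart when free, flared lead-ins reach 11 mm higher. Pressed from above, a centred jar meets the lips with its axis about 23 mm above the seat; the push peaks at roughly 8 to 18 N with the axis 14 to 19 mm above the seat
- leaf_far (a joint): opening of the spring leaf on the clip's +x side, rad: 0 free and closed, about 0.07 while the jar's widest part passes (axis 12 mm above the seat), below 0.02 when closed over the seated jar
- leaf_near (a joint): the same for the leaf on the clip's -x side. Past the widest part the push falls off to about nothing, but friction may keep the jar where it is left: only when pressed on to the rigid saddles, where the push rises steeply, is it home
- full_clip: a second, identical clip with a like jar already in it, fixed; leave alone. Origin at the centre of its underside
- salt_shaker: salt shaker standing behind the work, 44 mm diameter, 90 mm high, loose; leave alone. Origin at the centre of its underside
- mug: mug, 83 mm diameter with handle, 94 mm high, loose; leave alone. Origin at the centre of its underside
- stock_cubes: small carton 40 x 51 x 88 mm high, loose; leave alone. Origin at the centre of its underside
Not all that is in view belongs to the job. What is shaped like the jar_clip but green, orange or purple is not meant.

How it is judged:
By the outcome, as a careful person would: the job done as asked, in the order asked, and still so for the second after the job is handed in, with the robot touching nothing.
It also fails if it takes over 67 s, if anything falls off the work surface, if the arm or the gripper's body presses on something with over 40 N, if the wrist force passes 120 N, or if a joint passes its speed limit or range.

## Working session

There is one attempt and no reset: what is moved stays moved. The work goes in short steps, Python scripts to look and compute and a tool call to move; the robot and the scene stay as the last step left them, time stands still between calls to the robot, and variables do not carry over. Pictures are saved under pics/ and viewed, about 8 in all and at most 12, crops included, and the job is handed in when it is done.

Besides the shell and the picture viewer there is one more tool, called after "Call:" by a JSON object that holds its "method" and its "body". move_arm: Moves the arm, as the interface text tells. Its arguments: {"type":"object","properties":{"plan":{"type":"array","items":{"type":"object","properties":{"hand":{"type":"number"},"tx":{"type":"number","minimum":-1,"maximum":1},"ty":{"type":"number","minimum":-1,"maximum":1},"tz":{"type":"number","minimum":-1,"maximum":1},"twist":{"type":"number","minimum":-1,"maximum":1}}}},"squeeze":{"type":"number"}},"required":["plan"]}

```bash
mkdir -p pics
python3 - <<'E'
from bench import robot, snapshot
import cv2, numpy as np, json
o=robot.get_obs()
print({k:np.round(v,3).tolist() for k,v in o.items()})
for n in("scene","top"):
    s=snapshot(n); np.savez(n+".npz",**s); cv2.imwrite(f"pics/{n}0.png",s["frame"][:,:,::-1])
    R=cv2.Rodrigues(s["rvec"])[0]; print(n,-R.T@np.ravel(s["tvec"]),s["K"].tolist(),R.round(2).tolist())
E
```

```text
{'time_s': 0.0, 'qpos': [75.865, 18.44, -4.018, 83.176, 1.296, 78.541, -3.26], 'joint_velocities': [0.059, -0.029, 0.018, -0.002, -0.009, -0.038, -0.049], 'effort': [-0.0, -49.129, -0.404, -31.253, -0.064, 0.044, 0.0], 'tcp_pos': [0.167, -0.628, 0.243], 'tool_rot': [-176.939, 89.888, 108.008], 'force': [0.135, -0.634, -0.199], 'moment': [0.01, -0.005, 0.002], 'gripper_width': 0.087}
scene [0.04754785 0.5659112  0.80859565] [[498.37995308106883, 0.0, 314.4209546754664], [0.0, 498.37995308106883, 234.72527069738572], [0.0, 0.0, 1.0]] [[-0.8, -0.59, 0.01], [-0.41, 0.54, -0.73], [0.43, -0.59, -0.68]]
top [ 0.42358174 -0.07022933  1.14149775] [[526.824919579801, 0.0, 318.7005024570952], [0.0, 526.824919579801, 241.3336655319758], [0.0, 0.0, 1.0]] [[-0.02, -1.0, -0.01], [-1.0, 0.02, -0.09], [0.09, 0.01, -1.0]]
```

View pics/scene0.png

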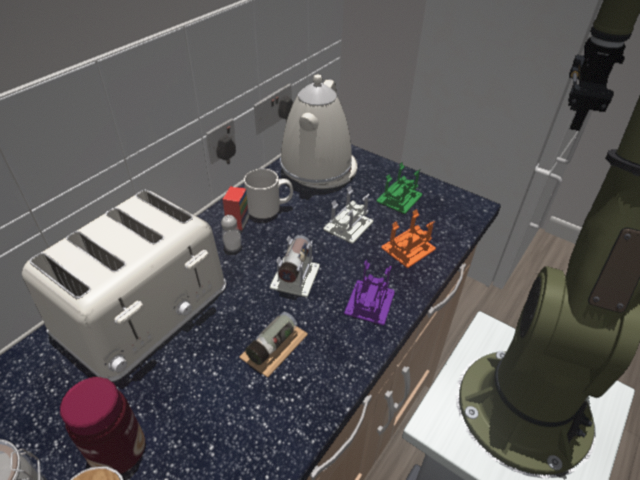

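View pics/top0.png

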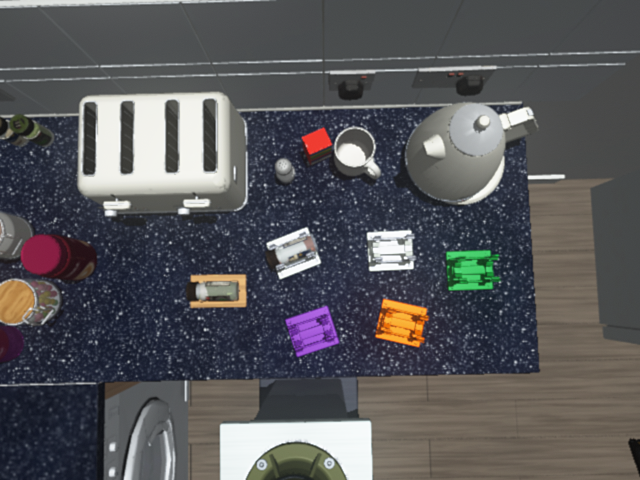

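The scene view shows the jar on its rest at about (275,340) and the empty white clip at (350,215). In the top view the rest is at (218,291), the empty clip at (390,251) and the full clip at (293,252). The jar's dark cap points to the left in the top view (+y).

```bash
cat > h.py <<'E'
import numpy as np, cv2
def world(s,u,v,z=None):
    "pixels -> world; on plane z if given, else by range"
    u=np.asarray(u,float);v=np.asarray(v,float)
    K=s["K"];R=cv2.Rodrigues(s["rvec"])[0];t=np.ravel(s["tvec"]);c=-R.T@t
    d=np.stack([(u-K[0,2])/K[0,0],(v-K[1,2])/K[1,1],np.ones_like(u)],-1)@R
    k=s["range_z"][v.astype(int),u.astype(int)] if z is None else (z-c[2])/d[...,2]
    return c+d*np.asarray(k)[...,None]
def rect(s,mask,z):
    "min-area rectangle of the largest blob, on plane z"
    n,l,st,_=cv2.connectedComponentsWithStats(mask.astype(np.uint8),connectivity=8)
    i=1+st[1:,4].argmax(); v,u=np.nonzero(l==i)
    p=world(s,u,v,z)[:,:2]
    return cv2.minAreaRect((p*1000).astype(np.float32)),len(u)
E
python3 - <<'E'
from h import *
for n,rb,cb in(("top",(180,265,255,315),(355,225,425,280)),("scene",(230,300,315,380),(318,185,380,245))):
    s=np.load(n+".npz"); hsv=cv2.cvtColor(s["frame"],cv2.COLOR_RGB2HSV); H,S,V=[hsv[...,i].astype(int) for i in range(3)]
    def box(b):
        m=np.zeros(H.shape,bool); m[b[1]:b[3],b[0]:b[2]]=1; return m
    wood=box(rb)&(H>8)&(H<25)&(S>90)&(V>100); wh=box(cb)&(S<60)&(V>170)
    print(n,"rest",rect(s,cv2.morphologyEx(wood.astype(np.uint8),cv2.MORPH_CLOSE,np.ones((9,9))),.004))
    print(n,"clip",rect(s,cv2.morphologyEx(wh.astype(np.uint8),cv2.MORPH_CLOSE,np.ones((3,3))),.004))
    for nm,b in(("rest",rb),("clip",cb)):
        v,u=np.nonzero(box(b)); p=world(s,u,v); p=p[(p[:,2]>.008)&(p[:,2]<.12)]
        print(nm,len(p),"z hist5mm",np.histogram(p[:,2],np.arange(.01,.115,.005))[0])
        q=p[p[:,2]>(.035 if nm=="rest" else .03)]
        print(cv2.minAreaRect((q[:,:2]*1000).astype(np.float32)),q.mean(0).round(4),"zmax",np.percentile(q[:,2],[50,95,99]).round(4))
E
python3 - <<'E'
import cv2,numpy as np
s=cv2.imread('pics/top0.png')[220:320,170:430]; t=cv2.imread('pics/scene0.png')[180:380,230:390]
a=cv2.resize(s,None,fx=3,fy=3,interpolation=2); cv2.imwrite('pics/crop1.png',a)
E
```

```text
top rest (((430.69781494140625, 159.8916015625), (120.64054107666016, 70.8198013305664), 88.72025299072266), 913)
top clip (((510.34625244140625, -214.3528289794922), (86.270751953125, 99.53286743164062), 1.5350854396820068), 1455)
rest 1051 z hist5mm [  6  22  12  14  24  71 155 355 368  10   0   0   0   0   0   0   0   0
   0   0]
((430.7196960449219, 166.42718505859375), (105.32533264160156, 39.657100677490234), 88.71018981933594) [0.4301 0.1652 0.0479] zmax [0.0491 0.0535 0.055 ]
clip 941 z hist5mm [ 19   0   2 129 288  71 107  43   5   2   2   3  33  68  45  12   0   0
   0   0]
((508.7775573730469, -211.01402282714844), (53.42521286010742, 85.44186401367188), 1.2722042798995972) [ 0.5091 -0.2116  0.0464] zmax [0.0391 0.0824 0.0857]
scene rest (((407.0467224121094, 159.98846435546875), (24.919973373413086, 118.99646759033203), 1.2194488048553467), 498)
scene clip (((486.8687744140625, -221.7877655029297), (37.51060104370117, 105.25920867919922), 1.628251552581787), 262)
rest 1390 z hist5mm [ 33  64  24  47  74 126 166 338 484  18   0   0   0   0   0   0   0   0
   0   0]
((429.39691162109375, 165.2982177734375), (106.52195739746094, 41.493282318115234), 89.44249725341797) [0.4252 0.1692 0.0479] zmax [0.0494 0.0539 0.0554]
clip 874 z hist5mm [ 42  11  11  27 218  83  91  67  21  22  19  20  28  52  27   8   0   0
   0   0]
((509.03717041015625, -212.34274291992188), (56.73551940917969, 89.13357543945312), 0.909408450126648) [ 0.5081 -0.2104  0.0475] zmax [0.0414 0.0805 0.0851]
```

View pics/crop1.png

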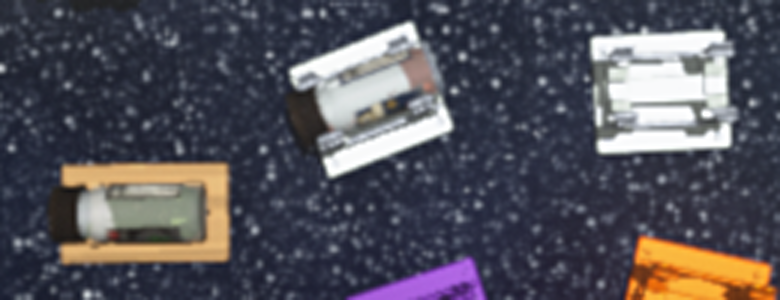

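```bash
cat >> h.py <<'E'
from scipy.spatial.transform import Rotation as Ro
def go(o,target,yaw):
    """Shift (tool axes, mm) and twist (deg, two choices) to TCP target with jaw axis z at yaw deg in the world"""
    R=Ro.from_euler("xyz",o["tool_rot"],degrees=True).as_matrix()
    d=R.T@(np.array(target)-o["tcp_pos"])
    z=R[:,2]; now=np.degrees(np.arctan2(z[1],z[0]))
    tw=-(yaw-now)  # x of tool points down
    tw=(tw+90)%180-90
    print("R",R.round(4).tolist(),"jaw yaw",now.round(2),"units",(d/.04).round(3),"twist units",np.round(np.radians(tw)/.1,3),"tcp",np.round(o["tcp_pos"],4),"F",np.round(o["force"],2),"M",np.round(o["moment"],2),"w",np.round(o["gripper_width"],4),"t",round(o["time_s"],2),"q",np.round(o["qpos"],1))
E
python3 - <<'E'
from h import *
from bench import robot
go(robot.get_obs(),[.50,-.25,.243],-1.3)
for n,cb in(("top",(355,225,425,280)),("scene",(318,185,380,245))):
    s=np.load(n+".npz"); u,v=np.meshgrid(range(cb[0],cb[2]),range(cb[1],cb[3])); p=world(s,u.ravel(),v.ravel())
    q=p[(p[:,2]>.066)&(p[:,2]<.1)&(np.hypot(p[:,0]-.509,p[:,1]+.213)<.07)]
    _,lab,c=cv2.kmeans((q*1000).astype(np.float32),4,None,(3,50,.01),10,0)
    for i in range(4):
        a=q[lab.ravel()==i]*1000; print(n,c[i].round(1),len(a),a.min(0).round(1),a.max(0).round(1))
    print("mid",c.mean(0))
E
```

```text
R [[-0.0006, 0.9662, 0.2579], [0.0017, 0.2579, -0.9662], [-1.0, -0.0001, -0.0017]] jaw yaw -75.06 units [ 0.025 10.467 -6.976] twist units -12.873 tcp [ 0.1674 -0.6276  0.2436] F [0.24 1.02 0.32] M [-0.02  0.01  0.02] w 0.0868 t 0.1 q [75.9 18.4 -4.  83.2  1.3 78.5 -3.3]
top [ 486.1 -179.2   78.3] 42 [ 481.5 -187.3   71. ] [ 490.6 -170.8   85.7]
top [ 529.4 -178.1   78.5] 45 [ 524.8 -186.6   71.8] [ 534.7 -169.9   86.9]
top [ 531.1 -244.    78.4] 39 [ 527.3 -251.8   69.8] [ 534.8 -236.5   86.8]
top [ 487.6 -244.9   78.4] 34 [ 483.9 -254.1   67.8] [ 491.1 -237.5   87.8]
mid [ 508.5677  -211.53658   78.41576]
scene [ 531.2 -244.8   79. ] 33 [ 525.6 -253.3   69.2] [ 537.5 -236.4   85.2]
scene [ 530.2 -179.6   78.8] 38 [ 523.9 -191.2   70.4] [ 537.  -171.3   86.6]
scene [ 486.8 -245.7   75.4] 27 [ 483.7 -255.    66.4] [ 491.4 -237.3   86.3]
scene [ 485.2 -180.6   74.8] 29 [ 480.9 -191.2   66.5] [ 490.1 -173.6   87.2]
mid [ 508.32294 -212.65591   77.00332]
```

Call:
{"method": "move_arm", "body": {"plan": [{"ty": 1,"twist": -0.6,"tz": -0.15,"hand": 87},{"ty": 1,"twist": -0.6,"tz": -0.15},{"ty": 1,"twist": -0.6,"tz": -0.15},{"ty": 1,"twist": -0.6,"tz": -0.15},{"ty": 1,"twist": -0.6,"tz": -0.15},{"ty": 1,"twist": -0.6,"tz": -0.15},{"ty": 1,"twist": -0.6,"tz": -0.15},{"ty": 1,"twist": -0.6,"tz": -0.15},{"ty": 1,"twist": -0.6,"tz": -0.15},{"ty": 1,"twist": -0.6,"tz": -0.15},{"ty": 1,"twist": -0.6,"tz": -0.15},{"ty": 1,"twist": -0.6,"tz": -0.15},{"ty": 1,"twist": -0.6,"tz": -0.15},{"ty": 1,"twist": -0.6,"tz": -0.15},{"ty": 1,"twist": -0.6,"tz": -0.15},{"ty": 1,"twist": -0.6,"tz": -0.15}]}}

```text
invalid input
```

```bash
python3 -c "
from h import *
from bench import robot
go(robot.get_obs(),[.430,.166,.15],-1.3)"
```

```text
R [[-0.0006, 0.9662, 0.2579], [0.0017, 0.2579, -0.9662], [-1.0, -0.0001, -0.0017]] jaw yaw -75.06 units [  2.368  11.459 -17.472] twist units -12.873 tcp [ 0.1674 -0.6276  0.2436] F [0.24 1.02 0.32] M [-0.02  0.01  0.02] w 0.0868 t 0.1 q [75.9 18.4 -4.  83.2  1.3 78.5 -3.3]
```

Call:
{"method": "move_arm", "body": {"plan": [{"hand": 87,"tx": 0,"ty": 1,"tz": -0.15,"twist": -0.6},{"hand": 87,"tx": 0,"ty": 1,"tz": -0.15,"twist": -0.6},{"hand": 87,"tx": 0,"ty": 1,"tz": -0.15,"twist": -0.6},{"hand": 87,"tx": 0,"ty": 1,"tz": -0.15,"twist": -0.6},{"hand": 87,"tx": 0,"ty": 1,"tz": -0.15,"twist": -0.6},{"hand": 87,"tx": 0,"ty": 1,"tz": -0.15,"twist": -0.6},{"hand": 87,"tx": 0,"ty": 1,"tz": -0.15,"twist": -0.6},{"hand": 87,"tx": 0,"ty": 1,"tz": -0.15,"twist": -0.6},{"hand": 87,"tx": 0,"ty": 1,"tz": -0.15,"twist": -0.6},{"hand": 87,"tx": 0,"ty": 1,"tz": -0.15,"twist": -0.6},{"hand": 87,"tx": 0,"ty": 1,"tz": -0.15,"twist": -0.6},{"hand": 87,"tx": 0,"ty": 1,"tz": -0.15,"twist": -0.6},{"hand": 87,"tx": 0,"ty": 1,"tz": -0.15,"twist": -0.6},{"hand": 87,"tx": 0,"ty": 1,"tz": -0.15,"twist": -0.6},{"hand": 87,"tx": 0,"ty": 1,"tz": -0.15,"twist": -0.6},{"hand": 87,"tx": 0,"ty": 1,"tz": -0.15,"twist": -0.6}]}}

```text
time_s: 2.1
tcp_pos: [0.5786, -0.1179, 0.2394]
tool_rot: [154.2, 89.5, 137.5]
force: [0.2, -0.4, 1.0]
gripper_width: 0.0867
```

```bash
python3 -c "
from h import *
from bench import robot
go(robot.get_obs(),[.430,.166,.15],-1.3)"
```

```text
R [[-0.0064, 0.2877, 0.9577], [0.0059, 0.9577, -0.2877], [-1.0, 0.0038, -0.0078]] jaw yaw -16.72 units [ 2.299  5.721 -5.584] twist units -2.692 tcp [ 0.5786 -0.1179  0.2394] F [ 0.25 -0.44  1.  ] M [-0.07 -0.11 -0.05] w 0.0867 t 2.1 q [ 36.6  14.2 -32.4  91.1   7.4  77.4 -13.4]
```

Call:
{"method": "move_arm", "body": {"plan": [{"hand": 87,"tx": 0,"ty": 0,"tz": 0,"twist": -0.9},{"hand": 87,"tx": 0,"ty": 0,"tz": 0,"twist": -0.9},{"hand": 87,"tx": 0,"ty": 0,"tz": 0,"twist": -0.9},{"hand": 87,"tx": 0.2,"ty": 0.9,"tz": -0.45,"twist": 0},{"hand": 87,"tx": 0.2,"ty": 0.9,"tz": -0.45,"twist": 0},{"hand": 87,"tx": 0.2,"ty": 0.9,"tz": -0.45,"twist": 0},{"hand": 87,"tx": 0.2,"ty": 0.9,"tz": -0.45,"twist": 0},{"hand": 87,"tx": 0.2,"ty": 0.9,"tz": -0.45,"twist": 0},{"hand": 87,"tx": 0.2,"ty": 0.9,"tz": -0.45,"twist": 0},{"hand": 87,"tx": 0.2,"ty": 0.9,"tz": -0.45,"twist": 0},{"hand": 87,"tx": 0.2,"ty": 0.9,"tz": -0.45,"twist": 0},{"hand": 87,"tx": 0,"ty": 0,"tz": 0,"twist": 0}]}}

```text
time_s: 3.6
tcp_pos: [0.4226, 0.1985, 0.1751]
tool_rot: [148.6, 89.6, 150.1]
force: [-0.3, 0.5, 0.2]
gripper_width: 0.0871
```

```bash
python3 -c "
from h import *
from bench import robot
go(robot.get_obs(),[.430,.166,.11],-1.3)"
```

```text
R [[-0.006, -0.027, 0.9996], [0.0034, 0.9996, 0.0271], [-1.0, 0.0036, -0.0059]] jaw yaw 1.55 units [ 1.622 -0.823  0.173] twist units 0.497 tcp [0.4226 0.1985 0.1751] F [-0.33  0.51  0.2 ] M [-0.04 -0.06  0.01] w 0.0871 t 3.6 q [ 22.3   1.  -50.2 111.8   0.5  67.8 -26.5]
```

Call:
{"method": "move_arm", "body": {"plan": [{"hand": 87,"tx": 0,"ty": 0,"tz": 0,"twist": 0.5},{"hand": 87,"tx": 0.3,"ty": -0.4,"tz": 0.1,"twist": 0},{"hand": 87,"tx": 0.5,"ty": -0.4,"tz": 0.1,"twist": 0},{"hand": 87,"tx": 0.5,"ty": 0,"tz": 0,"twist": 0},{"hand": 87,"tx": 0.3,"ty": 0,"tz": 0,"twist": 0},{"hand": 87,"tx": 0,"ty": 0,"tz": 0,"twist": 0}]}}

```text
time_s: 4.35
tcp_pos: [0.43, 0.1593, 0.1065]
tool_rot: [-161.9, 89.6, -163.1]
force: [-0.4, 0.1, 1.0]
gripper_width: 0.0871
```

```bash
python3 -c "
from h import *
from bench import robot,snapshot
go(robot.get_obs(),[.430,.166,.035],-1.3)
o=[]
for n,b in(('top',(170,240,280,330)),('scene',(220,270,340,380))):
    s=snapshot(n)['frame'][b[1]:b[3],b[0]:b[2],::-1]; o.append(cv2.resize(s,(396,400),interpolation=2))
cv2.imwrite('pics/pre.png',np.hstack(o))"
```

```text
R [[-0.0065, 0.0207, 0.9998], [-0.002, 0.9998, -0.0207], [-1.0, -0.0021, -0.0065]] jaw yaw -1.19 units [1.786 0.172 0.007] twist units 0.02 tcp [0.43   0.1593 0.1065] F [-0.4   0.14  1.02] M [-0.01 -0.1  -0.02] w 0.0871 t 4.35 q [ 23.3   5.5 -48.2 117.    4.7  59.8 -28.4]
```

View pics/pre.png

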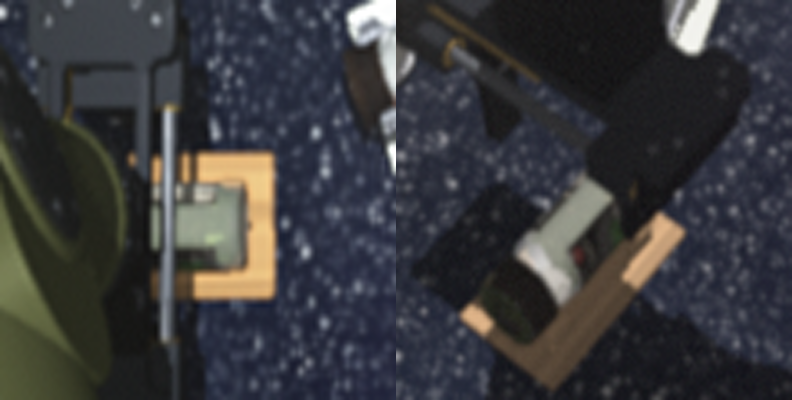

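The picture shows the hand centred over the jar, which hasn't moved and lies clear between the fingers. Next I lower and grip.

Call:
{"method": "move_arm", "body": {"plan": [{"hand": 87,"tx": 0.3,"ty": 0.17,"tz": 0,"twist": 0},{"hand": 87,"tx": 0.5,"ty": 0,"tz": 0,"twist": 0},{"hand": 87,"tx": 0.5,"ty": 0,"tz": 0,"twist": 0},{"hand": 87,"tx": 0.3,"ty": 0,"tz": 0,"twist": 0},{"hand": 87,"tx": 0.1,"ty": 0,"tz": 0,"twist": 0}]}}

```text
time_s: 5.08
tcp_pos: [0.4331, 0.1698, 0.0386]
tool_rot: [5.0, 89.9, 3.9]
force: [-0.2, -0.8, 0.4]
gripper_width: 0.0872
```

```bash
python3 -c "
from h import *
from bench import robot
go(robot.get_obs(),[.430,.166,.035],-1.3)"
```

```text
R [[0.0018, 0.0182, 0.9998], [0.0001, 0.9998, -0.0182], [-1.0, 0.0002, 0.0018]] jaw yaw -1.05 units [ 0.091 -0.097 -0.075] twist units 0.044 tcp [0.4331 0.1698 0.0386] F [-0.2  -0.83  0.4 ] M [-0.03 -0.08  0.01] w 0.0872 t 5.08 q [ 19.4  13.3 -47.2 119.8  12.5  51.7 -35.9]
```

Call:
{"method": "move_arm", "body": {"plan": [{"hand": 87,"tx": 0.09,"ty": -0.1,"tz": -0.08,"twist": 0.04},{"hand": 87,"tx": 0,"ty": 0,"tz": 0,"twist": 0},{"hand": 43,"tx": 0,"ty": 0,"tz": 0,"twist": 0},{"hand": 43,"tx": 0,"ty": 0,"tz": 0,"twist": 0},{"hand": 43,"tx": 0,"ty": 0,"tz": 0,"twist": 0},{"hand": 43,"tx": 0,"ty": 0,"tz": 0,"twist": 0}], "squeeze": 10}}

```text
time_s: 5.82
tcp_pos: [0.4311, 0.1661, 0.0365]
tool_rot: [4.7, 89.7, 3.4]
force: [-0.3, 0.5, -0.0]
gripper_width: 0.0548
```

```bash
python3 -c "
from h import *
from bench import robot
go(robot.get_obs(),[.430,.166,.035],-1.3)"
```

```text
R [[0.0054, 0.0226, 0.9997], [0.0003, 0.9997, -0.0226], [-1.0, 0.0004, 0.0054]] jaw yaw -1.3 units [ 0.037 -0.003 -0.027] twist units 0.001 tcp [0.4311 0.1661 0.0365] F [-0.27  0.54 -0.04] M [ 0.01 -0.11  0.02] w 0.0548 t 5.83 q [ 19.8  12.9 -47.2 120.4  12.3  51.1 -35.7]
```

Call:
{"method": "move_arm", "body": {"plan": [{"hand": 0,"tx": 0.04,"ty": 0,"tz": -0.02,"twist": 0},{"hand": 0,"tx": 0,"ty": 0,"tz": 0,"twist": 0},{"hand": 0,"tx": 0,"ty": 0,"tz": 0,"twist": 0},{"hand": 0,"tx": 0,"ty": 0,"tz": 0,"twist": 0}], "squeeze": 10}}

```text
time_s: 6.32
tcp_pos: [0.4301, 0.1661, 0.0346]
tool_rot: [4.6, 89.7, 3.3]
force: [-1.0, -0.2, -1.3]
gripper_width: 0.0403
```

Call:
{"method": "move_arm", "body": {"plan": [{"hand": 0,"tx": 0,"ty": 0,"tz": 0,"twist": 0},{"hand": 0,"tx": 0,"ty": 0,"tz": 0,"twist": 0},{"hand": 0,"tx": 0,"ty": 0,"tz": 0,"twist": 0}], "squeeze": 55}}

```text
time_s: 6.7
tcp_pos: [0.4301, 0.166, 0.0346]
tool_rot: [4.7, 89.7, 3.4]
force: [0.6, 0.2, 0.2]
gripper_width: 0.0395
```

```bash
python3 -c "
from h import *
from bench import robot
go(robot.get_obs(),[.430,.166,.16],1.3)"
```

```text
R [[0.005, 0.0227, 0.9997], [0.0003, 0.9997, -0.0227], [-1.0, 0.0004, 0.0049]] jaw yaw -1.3 units [-3.135  0.     0.013] twist units -0.454 tcp [0.4301 0.166  0.0346] F [0.63 0.18 0.18] M [-0.03 -0.11  0.  ] w 0.0395 t 6.7 q [ 19.7  13.1 -47.1 120.6  12.5  50.9 -35.9]
```

Call:
{"method": "move_arm", "body": {"plan": [{"hand": 0,"tx": -0.3,"ty": 0,"tz": 0,"twist": 0},{"hand": 0,"tx": -0.6,"ty": 0,"tz": 0,"twist": 0},{"hand": 0,"tx": -0.6,"ty": 0,"tz": 0,"twist": 0},{"hand": 0,"tx": -0.6,"ty": 0,"tz": 0,"twist": 0},{"hand": 0,"tx": -0.6,"ty": 0,"tz": 0,"twist": 0},{"hand": 0,"tx": -0.4,"ty": 0,"tz": 0,"twist": -0.45},{"hand": 0,"tx": 0,"ty": 0,"tz": 0,"twist": 0}]}}

```text
time_s: 7.58
tcp_pos: [0.4286, 0.167, 0.1658]
tool_rot: [0.5, 89.7, 2.0]
force: [-0.1, -0.1, -1.6]
gripper_width: 0.0395
```

```bash
python3 -c "
from h import *
from bench import robot
go(robot.get_obs(),[.5085,-.212,.16],1.3)"
```

```text
R [[0.006, -0.0257, 0.9997], [0.0002, 0.9997, 0.0257], [-1.0, 0.0001, 0.006]] jaw yaw 1.47 units [ 0.154 -9.524  1.753] twist units 0.03 tcp [0.4286 0.167  0.1658] F [-0.14 -0.14 -1.57] M [ 0.   -0.11 -0.01] w 0.0395 t 7.58 q [ 25.2  -0.2 -49.1 113.7  -0.   66.2 -22.5]
```

Call:
{"method": "move_arm", "body": {"plan": [{"hand": 0,"tx": 0,"ty": -0.3,"tz": 0.1,"twist": 0},{"hand": 0,"tx": 0,"ty": -0.6,"tz": 0.13,"twist": 0},{"hand": 0,"tx": 0,"ty": -0.6,"tz": 0.13,"twist": 0},{"hand": 0,"tx": 0,"ty": -0.6,"tz": 0.13,"twist": 0},{"hand": 0,"tx": 0,"ty": -0.6,"tz": 0.13,"twist": 0},{"hand": 0,"tx": 0,"ty": -0.6,"tz": 0.13,"twist": 0},{"hand": 0,"tx": 0,"ty": -0.6,"tz": 0.13,"twist": 0},{"hand": 0,"tx": 0,"ty": -0.6,"tz": 0.13,"twist": 0},{"hand": 0,"tx": 0,"ty": -0.6,"tz": 0.13,"twist": 0},{"hand": 0,"tx": 0,"ty": -0.6,"tz": 0.13,"twist": 0},{"hand": 0,"tx": 0,"ty": -0.6,"tz": 0.13,"twist": 0},{"hand": 0,"tx": 0,"ty": -0.6,"tz": 0.13,"twist": 0},{"hand": 0,"tx": 0,"ty": -0.6,"tz": 0.13,"twist": 0},{"hand": 0,"tx": 0,"ty": -0.6,"tz": 0.13,"twist": 0},{"hand": 0,"tx": 0,"ty": -0.3,"tz": 0.1,"twist": 0},{"hand": 0,"tx": 0,"ty": 0,"tz": 0,"twist": 0}]}}

```text
time_s: 9.57
tcp_pos: [0.5058, -0.1912, 0.152]
tool_rot: [168.0, 89.1, 168.8]
force: [0.2, 0.9, -1.0]
gripper_width: 0.0395
```

```bash
python3 -c "
from h import *
from bench import robot
go(robot.get_obs(),[.5085,-.212,.11],1.3)"
```

```text
R [[-0.0162, -0.0132, 0.9998], [0.0032, 0.9999, 0.0132], [-0.9999, 0.0034, -0.0162]] jaw yaw 0.76 units [ 1.048 -0.523  0.077] twist units -0.095 tcp [ 0.5058 -0.1912  0.152 ] F [ 0.19  0.88 -1.05] M [ 0.05 -0.13 -0.01] w 0.0395 t 9.57 q [ 44.3  11.7 -29.4 103.8   6.3  67.   13.6]
```

Call:
{"method": "move_arm", "body": {"plan": [{"hand": 0,"tx": 0.3,"ty": -0.26,"tz": 0.04,"twist": -0.09},{"hand": 0,"tx": 0.4,"ty": -0.26,"tz": 0.04,"twist": 0},{"hand": 0,"tx": 0.2,"ty": 0,"tz": 0,"twist": 0},{"hand": 0,"tx": 0,"ty": 0,"tz": 0,"twist": 0}]}}

```text
time_s: 10.07
tcp_pos: [0.5085, -0.2106, 0.1125]
tool_rot: [163.5, 88.9, 165.0]
force: [-0.1, -0.5, -1.7]
gripper_width: 0.0395
```

```bash
python3 -c "
from h import *
from bench import robot,snapshot
go(robot.get_obs(),[.5085,-.212,.10],1.3)
o=[]
for n,b in(('top',(335,200,445,300)),('scene',(300,160,410,260))):
    s=snapshot(n); np.savez('b'+n,**s); s=s['frame'][b[1]:b[3],b[0]:b[2],::-1]; o.append(cv2.resize(s,(396,360),interpolation=2))
cv2.imwrite('pics/pre2.png',np.hstack(o))"
```

```text
R [[-0.018, -0.0262, 0.9995], [0.0048, 0.9996, 0.0263], [-0.9998, 0.0053, -0.0178]] jaw yaw 1.51 units [ 0.312 -0.037  0.004] twist units 0.036 tcp [ 0.5085 -0.2106  0.1125] F [-0.11 -0.48 -1.68] M [ 0.02 -0.16 -0.01] w 0.0395 t 10.07 q [ 44.7  15.3 -28.5 104.7   8.1  63.1  14.8]
```

View pics/pre2.png

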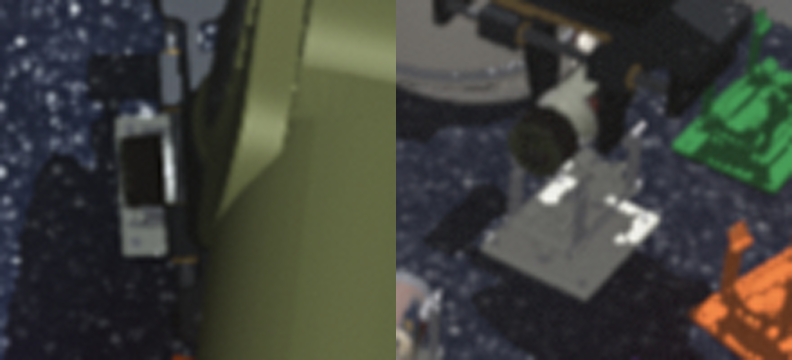

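The jar sits above the clip, parallel to it and between the lips. The clip in the crops is at (145,185) in the top view and (580,230) in the scene view. I'll feel downward in small steps.

Call:
{"method": "move_arm", "body": {"plan": [{"hand": 0,"tx": 0.1,"ty": -0.03,"tz": 0,"twist": 0.03},{"hand": 0,"tx": 0.1,"ty": 0,"tz": 0,"twist": 0},{"hand": 0,"tx": 0.1,"ty": 0,"tz": 0,"twist": 0},{"hand": 0,"tx": 0.08,"ty": 0,"tz": 0,"twist": 0}]}}

```text
time_s: 10.68
tcp_pos: [0.5098, -0.2119, 0.0987]
tool_rot: [168.2, 89.2, 169.6]
force: [-0.2, -0.5, -2.0]
gripper_width: 0.04
```

Call:
{"method": "move_arm", "body": {"plan": [{"hand": 0,"tx": 0.08,"ty": 0,"tz": 0,"twist": 0},{"hand": 0,"tx": 0.08,"ty": 0,"tz": 0,"twist": 0}]}}

```text
time_s: 10.92
tcp_pos: [0.5097, -0.2118, 0.0918]
tool_rot: [168.2, 89.2, 169.6]
force: [-0.1, 0.1, -0.5]
gripper_width: 0.0393
```

```bash
python3 -c "
from h import *
from bench import robot
go(robot.get_obs(),[.5085,-.212,.07],1.3)"
```

```text
R [[-0.0143, -0.0239, 0.9996], [0.0026, 0.9997, 0.0239], [-0.9999, 0.003, -0.0142]] jaw yaw 1.37 units [ 0.546 -0.006 -0.022] twist units 0.013 tcp [ 0.5097 -0.2118  0.0918] F [-0.05  0.14 -0.53] M [-0.01 -0.1  -0.03] w 0.0393 t 10.93 q [ 44.4  16.7 -28.2 105.7   9.   60.7  14. ]
```

Call:
{"method": "move_arm", "body": {"plan": [{"hand": 0,"tx": 0.05,"ty": 0,"tz": -0.02,"twist": 0},{"hand": 0,"tx": 0.05,"ty": 0,"tz": 0,"twist": 0}]}}

```text
time_s: 11.18
tcp_pos: [0.5086, -0.2119, 0.0878]
tool_rot: [168.9, 89.1, 170.3]
force: [-2.1, 0.9, 4.8]
gripper_width: 0.0396
```

Call:
{"method": "move_arm", "body": {"plan": [{"hand": 0,"tx": 0.05,"ty": 0,"tz": 0,"twist": 0}]}}

```text
time_s: 11.3
tcp_pos: [0.509, -0.2121, 0.0869]
tool_rot: [170.8, 89.2, 172.1]
force: [-3.6, 1.9, 8.4]
gripper_width: 0.0394
```

Call:
{"method": "move_arm", "body": {"plan": [{"hand": 0,"tx": 0.05,"ty": 0,"tz": 0,"twist": 0}]}}

```text
time_s: 11.42
tcp_pos: [0.5093, -0.2122, 0.0862]
tool_rot: [172.9, 89.2, 174.1]
force: [-3.7, 0.5, 9.5]
gripper_width: 0.0394
```

Call:
{"method": "move_arm", "body": {"plan": [{"hand": 0,"tx": 0.06,"ty": 0,"tz": -0.03,"twist": 0}]}}

```text
time_s: 11.55
tcp_pos: [0.5088, -0.2124, 0.0856]
tool_rot: [175.8, 89.3, 177.0]
force: [-2.8, 1.9, 9.4]
gripper_width: 0.0395
```

Call:
{"method": "move_arm", "body": {"plan": [{"hand": 0,"tx": 0.06,"ty": 0,"tz": -0.03,"twist": 0}]}}

```text
time_s: 11.68
tcp_pos: [0.5087, -0.2125, 0.0851]
tool_rot: [179.5, 89.4, -179.3]
force: [-2.0, 2.0, 10.7]
gripper_width: 0.0396
```

Call:
{"method": "move_arm", "body": {"plan": [{"hand": 0,"tx": 0.06,"ty": 0,"tz": -0.02,"twist": 0}]}}

```text
time_s: 11.8
tcp_pos: [0.509, -0.2125, 0.0848]
tool_rot: [-174.9, 89.5, -173.7]
force: [-2.8, 2.5, 10.3]
gripper_width: 0.0395
```

```bash
python3 -c "
from h import *
from bench import robot
go(robot.get_obs(),[.5085,-.212,.066],1.3)"
```

```text
R [[-0.008, -0.0201, 0.9998], [-0.0009, 0.9998, 0.0201], [-1.0, -0.0007, -0.008]] jaw yaw 1.15 units [ 0.469  0.013 -0.008] twist units -0.026 tcp [ 0.509  -0.2125  0.0848] F [-2.8   2.47 10.29] M [ 0.35  0.52 -0.33] w 0.0395 t 11.8 q [ 44.4  16.8 -28.1 106.4   9.3  59.4  13.7]
```

Call:
{"method": "move_arm", "body": {"plan": [{"hand": 0,"tx": 0.08,"ty": 0,"tz": -0.03,"twist": 0}]}}

```text
time_s: 11.92
tcp_pos: [0.5089, -0.2127, 0.0837]
tool_rot: [-163.3, 89.7, -162.2]
force: [-2.3, 1.8, 11.3]
gripper_width: 0.0394
```

Call:
{"method": "move_arm", "body": {"plan": [{"hand": 0,"tx": 0.09,"ty": 0,"tz": -0.02,"twist": 0}]}}

```text
time_s: 12.05
tcp_pos: [0.5091, -0.2129, 0.0822]
tool_rot: [-144.9, 89.7, -143.9]
force: [-3.7, 1.8, 11.3]
gripper_width: 0.0398
```

Call:
{"method": "move_arm", "body": {"plan": [{"hand": 0,"tx": 0.09,"ty": 0,"tz": -0.02,"twist": 0}]}}

```text
time_s: 12.18
tcp_pos: [0.5091, -0.213, 0.0807]
tool_rot: [-122.5, 89.7, -121.4]
force: [-3.2, 1.1, 10.2]
gripper_width: 0.0395
```

Call:
{"method": "move_arm", "body": {"plan": [{"hand": 0,"tx": 0.07,"ty": 0,"tz": -0.03,"twist": 0}]}}

```text
time_s: 12.3
tcp_pos: [0.5089, -0.2132, 0.0798]
tool_rot: [-96.8, 89.7, -95.9]
force: [-2.3, 2.4, 10.5]
gripper_width: 0.0395
```

Call:
{"method": "move_arm", "body": {"plan": [{"hand": 0,"tx": 0.07,"ty": 0,"tz": -0.03,"twist": 0}]}}

```text
time_s: 12.42
tcp_pos: [0.5088, -0.2132, 0.0789]
tool_rot: [-73.8, 89.7, -72.8]
force: [-3.2, 2.1, 9.4]
gripper_width: 0.0397
```

Call:
{"method": "move_arm", "body": {"plan": [{"hand": 0,"tx": 0.06,"ty": 0,"tz": -0.02,"twist": 0}]}}

```text
time_s: 12.55
tcp_pos: [0.5089, -0.2134, 0.0783]
tool_rot: [-62.9, 89.6, -62.0]
force: [-3.0, 1.4, 9.6]
gripper_width: 0.0396
```

Call:
{"method": "move_arm", "body": {"plan": [{"hand": 0,"tx": 0.06,"ty": 0,"tz": -0.02,"twist": 0}]}}

```text
time_s: 12.68
tcp_pos: [0.5089, -0.2134, 0.0776]
tool_rot: [-56.3, 89.5, -55.4]
force: [-3.4, 0.5, 8.1]
gripper_width: 0.0397
```

```bash
python3 -c "
from h import *
from bench import robot
go(robot.get_obs(),[.5085,-.212,.066],1.3)"
```

```text
R [[0.0048, -0.0156, 0.9999], [-0.007, 0.9999, 0.0157], [-1.0, -0.0071, 0.0047]] jaw yaw 0.9 units [ 0.29   0.037 -0.011] twist units -0.07 tcp [ 0.5089 -0.2134  0.0776] F [-3.35  0.49  8.09] M [ 0.32  0.46 -0.14] w 0.0397 t 12.68 q [ 44.4  16.8 -27.9 107.4   9.6  57.7  13.3]
```

Call:
{"method": "move_arm", "body": {"plan": [{"hand": 0,"tx": 0.06,"ty": 0.02,"tz": -0.02,"twist": -0.03}]}}

```text
time_s: 12.8
tcp_pos: [0.5089, -0.2133, 0.0769]
tool_rot: [-54.0, 89.4, -53.0]
force: [-2.9, -0.6, 7.5]
gripper_width: 0.0395
```

Call:
{"method": "move_arm", "body": {"plan": [{"hand": 0,"tx": 0.06,"ty": 0.02,"tz": -0.02,"twist": 0}]}}

```text
time_s: 12.92
tcp_pos: [0.5088, -0.2133, 0.076]
tool_rot: [-52.4, 89.3, -51.4]
force: [-2.6, 0.1, 7.6]
gripper_width: 0.0392
```

Call:
{"method": "move_arm", "body": {"plan": [{"hand": 0,"tx": 0.06,"ty": 0,"tz": -0.02,"twist": 0}]}}

```text
time_s: 13.05
tcp_pos: [0.5087, -0.2135, 0.075]
tool_rot: [-49.7, 89.2, -48.8]
force: [-2.2, 2.1, 5.9]
gripper_width: 0.0397
```

Call:
{"method": "move_arm", "body": {"plan": [{"hand": 0,"tx": 0.06,"ty": 0,"tz": 0,"twist": 0}]}}

```text
time_s: 13.18
tcp_pos: [0.5089, -0.2137, 0.0736]
tool_rot: [-49.9, 89.1, -49.0]
force: [-2.8, 0.7, 4.5]
gripper_width: 0.0394
```

Call:
{"method": "move_arm", "body": {"plan": [{"hand": 0,"tx": 0.06,"ty": 0,"tz": 0,"twist": 0}]}}

```text
time_s: 13.3
tcp_pos: [0.5089, -0.214, 0.0716]
tool_rot: [-51.7, 89.1, -50.9]
force: [-3.0, 0.6, 3.9]
gripper_width: 0.0397
```

Past the peak. I continue gently to the saddles.

Call:
{"method": "move_arm", "body": {"plan": [{"hand": 0,"tx": 0.05,"ty": 0.02,"tz": -0.02,"twist": 0}]}}

```text
time_s: 13.42
tcp_pos: [0.5083, -0.2139, 0.0698]
tool_rot: [-52.2, 89.0, -51.3]
force: [-0.6, -1.8, 2.4]
gripper_width: 0.0396
```

Call:
{"method": "move_arm", "body": {"plan": [{"hand": 0,"tx": 0.05,"ty": 0.02,"tz": -0.02,"twist": 0}]}}

```text
time_s: 13.55
tcp_pos: [0.5079, -0.2137, 0.0676]
tool_rot: [-50.5, 89.0, -49.7]
force: [1.2, -1.2, -0.5]
gripper_width: 0.0397
```

Call:
{"method": "move_arm", "body": {"plan": [{"hand": 0,"tx": 0.05,"ty": 0,"tz": 0,"twist": 0}]}}

```text
time_s: 13.68
tcp_pos: [0.508, -0.2136, 0.0652]
tool_rot: [-49.1, 89.0, -48.3]
force: [-0.6, -0.6, -1.3]
gripper_width: 0.0396
```

Call:
{"method": "move_arm", "body": {"plan": [{"hand": 0,"tx": 0.05,"ty": 0,"tz": 0,"twist": 0}]}}

```text
time_s: 13.8
tcp_pos: [0.5082, -0.2135, 0.0639]
tool_rot: [-49.1, 89.0, -48.3]
force: [-5.7, 1.0, 18.3]
gripper_width: 0.0392
```

```bash
python3 -c "
from h import *
from bench import robot
go(robot.get_obs(),[.5085,-.212,.066],1.3)"
```

```text
R [[0.012, -0.0146, 0.9998], [-0.0135, 0.9998, 0.0147], [-0.9998, -0.0136, 0.0118]] jaw yaw 0.84 units [-0.053  0.037  0.008] twist units -0.079 tcp [ 0.5082 -0.2135  0.0639] F [-5.65  1.01 18.34] M [ 0.25  1.17 -0.15] w 0.0392 t 13.8 q [ 44.1  17.4 -27.7 108.5  10.4  55.6  12.6]
```

Call:
{"method": "move_arm", "body": {"plan": [{"hand": 0,"tx": 0.02,"ty": 0,"tz": 0,"twist": 0}]}}

```text
time_s: 13.92
tcp_pos: [0.5082, -0.2135, 0.0639]
tool_rot: [-51.2, 89.0, -50.4]
force: [-3.8, 0.2, 9.6]
gripper_width: 0.0389
```

Call:
{"method": "move_arm", "body": {"plan": [{"hand": 0,"tx": 0,"ty": 0,"tz": 0,"twist": 0},{"hand": 0,"tx": 0,"ty": 0,"tz": 0,"twist": 0}]}}

```text
time_s: 14.18
tcp_pos: [0.5082, -0.2135, 0.064]
tool_rot: [-51.4, 89.0, -50.6]
force: [-0.8, -1.5, 2.1]
gripper_width: 0.0398
```

Call:
{"method": "move_arm", "body": {"plan": [{"hand": 70,"tx": 0,"ty": 0,"tz": 0,"twist": 0},{"hand": 70,"tx": 0,"ty": 0,"tz": 0,"twist": 0},{"hand": 70,"tx": 0,"ty": 0,"tz": 0,"twist": 0},{"hand": 70,"tx": 0,"ty": 0,"tz": 0,"twist": 0}]}}

```text
time_s: 14.68
tcp_pos: [0.5082, -0.2122, 0.0631]
tool_rot: [-48.4, 89.1, -47.5]
force: [-0.2, 0.8, 0.1]
gripper_width: 0.0677
```

```bash
python3 -c "
from h import *
from bench import robot
go(robot.get_obs(),[.5085,-.212,.16],1.3)"
```

```text
R [[0.0108, -0.0154, 0.9998], [-0.0118, 0.9998, 0.0155], [-0.9999, -0.0119, 0.0106]] jaw yaw 0.89 units [-2.423 -0.024  0.034] twist units -0.072 tcp [ 0.5082 -0.2122  0.0631] F [-0.18  0.75  0.14] M [-0.04 -0.05 -0.05] w 0.0677 t 14.68 q [ 44.1  17.5 -27.8 108.5  10.3  55.6  12.5]
```

Call:
{"method": "move_arm", "body": {"plan": [{"hand": 70,"tx": -0.2,"ty": 0,"tz": 0,"twist": 0},{"hand": 70,"tx": -0.5,"ty": 0,"tz": 0,"twist": 0},{"hand": 70,"tx": -0.6,"ty": 0,"tz": 0,"twist": 0},{"hand": 70,"tx": -0.6,"ty": 0,"tz": 0,"twist": 0},{"hand": 70,"tx": -0.6,"ty": 0,"tz": 0,"twist": 0},{"hand": 70,"tx": -0.6,"ty": 0.5,"tz": 0,"twist": 0},{"hand": 70,"tx": -0.4,"ty": 0.8,"tz": 0,"twist": 0},{"hand": 70,"tx": 0,"ty": 0.8,"tz": 0,"twist": 0},{"hand": 70,"tx": 0,"ty": 0.8,"tz": 0,"twist": 0},{"hand": 70,"tx": 0,"ty": 0.8,"tz": 0,"twist": 0},{"hand": 70,"tx": 0,"ty": 0.8,"tz": 0,"twist": 0},{"hand": 70,"tx": 0,"ty": 0,"tz": 0,"twist": 0}]}}

```text
time_s: 16.18
tcp_pos: [0.5052, -0.0244, 0.2127]
tool_rot: [-38.0, 88.6, -37.1]
force: [1.1, 0.1, -0.3]
gripper_width: 0.0701
```

```bash
python3 -c "
from h import *
from bench import robot,snapshot
go(robot.get_obs(),[.5085,-.212,.1],1.3)
o=[]
for n,b in(('top',(335,200,445,300)),('scene',(300,160,410,260))):
    s=snapshot(n); s0=np.load(n+'.npz')
    u,v=np.meshgrid(range(b[0],b[2]),range(b[1],b[3])); p=world(s,u.ravel(),v.ravel()); e=np.hypot(p[:,0]-.5085,p[:,1]+.212)<.065
    r=np.radians(1.3); d=p-[.5085,-.2125,0]; a=d[:,0]*np.cos(r)+d[:,1]*np.sin(r); l=-d[:,0]*np.sin(r)+d[:,1]*np.cos(r)
    for lo,hi in((-.05,-.042),(-.02,-.01),(-.01,.01),(.01,.02),(.042,.05)):
        k=(abs(a)<.006)&(l>lo)&(l<hi)&(p[:,2]<.12); print(n,'ridge z at',lo,k.sum(),np.round(np.median(p[k,2]),4) if k.any() else None)
    k=e&(abs(a)<.028)&(abs(abs(l)-.033)<.011)&(abs(a)>.012)&(p[:,2]>.066)
    for sg in(-1,1): q=k&(a*sg>0); print(n,'leaf side',sg,q.sum(),'a',np.round(np.percentile(a[q],[10,50,90]),4),'z99',np.round(np.percentile(p[q,2],98),4))
    s=s['frame'][b[1]:b[3],b[0]:b[2],::-1]; o.append(cv2.resize(s,(396,360),interpolation=2))
cv2.imwrite('pics/after.png',np.hstack(o))"
```

```text
R [[0.0192, -0.0158, 0.9997], [-0.0146, 0.9998, 0.0161], [-0.9997, -0.0149, 0.019]] jaw yaw 0.92 units [ 2.887 -4.648 -0.047] twist units -0.066 tcp [ 0.5052 -0.0244  0.2127] F [ 1.07  0.09 -0.34] M [-0.06 -0.08 -0.01] w 0.0701 t 16.18 q [ 36.    2.9 -37.6 105.5   2.8  71.1  -1.5]
top ridge z at -0.05 24 0.0814
top ridge z at -0.02 29 0.0811
top ridge z at -0.01 59 0.0813
top ridge z at 0.01 29 0.0807
top ridge z at 0.042 30 0.0806
top leaf side -1 139 a [-0.0247 -0.0183 -0.0132] z99 0.086
top leaf side 1 135 a [0.0135 0.0192 0.0251] z99 0.0853
scene ridge z at -0.05 15 0.0813
scene ridge z at -0.02 22 0.0817
scene ridge z at -0.01 26 0.0825
scene ridge z at 0.01 13 0.0815
scene ridge z at 0.042 72 0.0575
scene leaf side -1 104 a [-0.025  -0.0199 -0.0135] z99 0.0855
scene leaf side 1 78 a [0.0162 0.0221 0.0254] z99 0.0858
```

View pics/after.png

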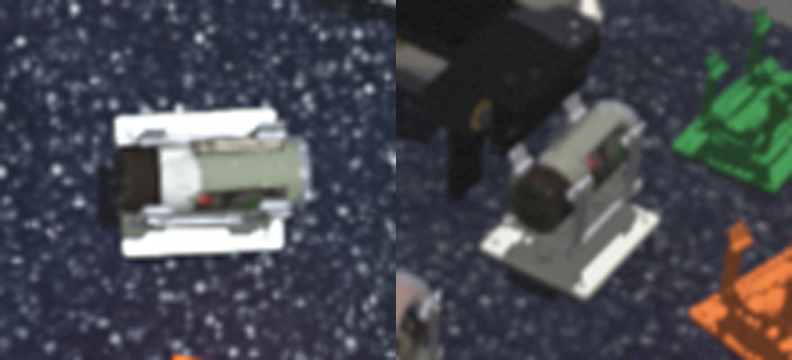

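The jar lies in the clip with its ridge near level at z ≈ 0.081, so the axis is at about 0.061. The leaves have closed over its flanks. The -y end reads about 0.7 mm higher, so I'll give one gentle top press with closed fingertips just on the -y side of the middle to make sure.

Call:
{"method": "move_arm", "body": {"plan": [{"hand": 0,"tx": 0,"ty": -0.5,"tz": 0,"twist": -0.06},{"hand": 0,"tx": 0,"ty": -0.8,"tz": 0,"twist": 0},{"hand": 0,"tx": 0,"ty": -0.8,"tz": 0,"twist": 0},{"hand": 0,"tx": 0,"ty": -0.8,"tz": 0,"twist": 0},{"hand": 0,"tx": 0,"ty": -0.8,"tz": 0,"twist": 0},{"hand": 0,"tx": 0.3,"ty": -0.7,"tz": 0,"twist": 0},{"hand": 0,"tx": 0.6,"ty": 0,"tz": 0,"twist": 0},{"hand": 0,"tx": 0.6,"ty": 0,"tz": 0,"twist": 0},{"hand": 0,"tx": 0.2,"ty": 0,"tz": 0,"twist": 0},{"hand": 0,"tx": 0,"ty": 0,"tz": 0,"twist": 0}], "squeeze": 15}}

```text
time_s: 17.52
tcp_pos: [0.5051, -0.228, 0.1473]
tool_rot: [-49.4, 88.3, -49.7]
force: [0.2, 0.2, -0.0]
gripper_width: 0.0007
```

```bash
python3 -c "
from h import *
from bench import robot
go(robot.get_obs(),[.5087,-.2245,.108],1.3)"
```

```text
R [[0.0188, 0.0056, 0.9998], [-0.0221, 0.9997, -0.0052], [-0.9996, -0.022, 0.0189]] jaw yaw -0.3 units [0.981 0.111 0.07 ] twist units -0.279 tcp [ 0.5051 -0.228   0.1473] F [ 0.16  0.17 -0.03] M [ 0.1  -0.13 -0.03] w 0.0007 t 17.52 q [ 46.1  11.6 -27.8 104.3   7.   64.1  15.6]
```

Call:
{"method": "move_arm", "body": {"plan": [{"hand": 0,"tx": 0.3,"ty": 0.1,"tz": 0.07,"twist": -0.28},{"hand": 0,"tx": 0.4,"ty": 0,"tz": 0,"twist": 0},{"hand": 0,"tx": 0.15,"ty": 0,"tz": 0,"twist": 0},{"hand": 0,"tx": 0,"ty": 0,"tz": 0,"twist": 0}]}}

```text
time_s: 18.02
tcp_pos: [0.5099, -0.2247, 0.1125]
tool_rot: [-49.5, 88.2, -48.1]
force: [0.3, 0.1, -1.2]
gripper_width: 0.0002
```

```bash
python3 -c "
from h import *
from bench import robot
go(robot.get_obs(),[.5087,-.2245,.104],1.3)"
```

```text
R [[0.0209, -0.025, 0.9995], [-0.0233, 0.9994, 0.0255], [-0.9995, -0.0238, 0.0203]] jaw yaw 1.46 units [ 0.213  0.011 -0.033] twist units 0.028 tcp [ 0.5099 -0.2247  0.1125] F [ 0.29  0.13 -1.25] M [-0.02 -0.04 -0.02] w 0.0002 t 18.02 q [ 45.4  14.1 -27.9 106.    8.6  60.2  15.6]
```

Call:
{"method": "move_arm", "body": {"plan": [{"hand": 0,"tx": 0.08,"ty": 0,"tz": -0.03,"twist": 0},{"hand": 0,"tx": 0.06,"ty": 0,"tz": 0,"twist": 0},{"hand": 0,"tx": 0.04,"ty": 0,"tz": 0,"twist": 0}]}}

```text
time_s: 18.4
tcp_pos: [0.5093, -0.2251, 0.1057]
tool_rot: [-48.8, 88.1, -47.3]
force: [0.1, -0.7, 0.6]
gripper_width: 0.0004
```

Call:
{"method": "move_arm", "body": {"plan": [{"hand": 0,"tx": 0.04,"ty": 0,"tz": 0,"twist": 0}]}}

```text
time_s: 18.52
tcp_pos: [0.5095, -0.2252, 0.1045]
tool_rot: [-48.8, 88.1, -47.3]
force: [-1.9, 1.8, 9.5]
gripper_width: 0.0004
```

Call:
{"method": "move_arm", "body": {"plan": [{"hand": 0,"tx": 0.04,"ty": 0,"tz": 0,"twist": 0}]}}

```text
time_s: 18.65
tcp_pos: [0.5097, -0.2253, 0.1045]
tool_rot: [-49.6, 88.1, -48.1]
force: [-5.3, 1.3, 14.4]
gripper_width: 0.0006
```

Call:
{"method": "move_arm", "body": {"plan": [{"hand": 0,"tx": 0.04,"ty": 0,"tz": 0,"twist": 0}]}}

```text
time_s: 18.77
tcp_pos: [0.5097, -0.2253, 0.1045]
tool_rot: [-50.9, 88.1, -49.5]
force: [-4.8, 2.8, 11.4]
gripper_width: 0.0005
```

It is rigid, with no travel at 14 N, so the jar is on the saddles. I retract now.

Call:
{"method": "move_arm", "body": {"plan": [{"hand": 0,"tx": -0.2,"ty": 0,"tz": 0,"twist": 0},{"hand": 0,"tx": -0.5,"ty": 0,"tz": 0,"twist": 0},{"hand": 0,"tx": -0.7,"ty": 0,"tz": 0,"twist": 0},{"hand": 0,"tx": -0.7,"ty": 0,"tz": 0,"twist": 0},{"hand": 0,"tx": -0.7,"ty": 0,"tz": 0,"twist": 0},{"hand": 0,"tx": 0,"ty": 0.6,"tz": 0,"twist": 0},{"hand": 0,"tx": 0,"ty": 0.8,"tz": 0,"twist": 0},{"hand": 0,"tx": 0,"ty": 0.8,"tz": 0,"twist": 0},{"hand": 0,"tx": 0,"ty": 0.8,"tz": 0,"twist": 0},{"hand": 0,"tx": 0,"ty": 0.8,"tz": 0,"twist": 0},{"hand": 0,"tx": 0,"ty": 0,"tz": 0,"twist": 0},{"hand": 0,"tx": 0,"ty": 0,"tz": 0,"twist": 0}]}}

```text
time_s: 20.27
tcp_pos: [0.5002, -0.058, 0.2118]
tool_rot: [-53.4, 88.3, -51.6]
force: [0.6, -0.8, -0.2]
gripper_width: 0.0006
```

```bash
python3 -c "
from h import *
from bench import snapshot
for n in('top','scene'):
    s=snapshot(n); cv2.imwrite('pics/end_%s.png'%n,s['frame'][...,::-1])
    if n=='top':
        p=world(s,*[g.ravel() for g in np.meshgrid(range(335,445),range(200,300))]); k=(abs(p[:,0]-.5085)<.006)
        for y in(-.257,-.222,-.202,-.167):
            q=k&(abs(p[:,1]-y)<.005)&(p[:,2]<.12); print(y,q.sum(),np.median(p[q,2]).round(4))
"
```

```text
-0.257 29 0.0809
-0.222 28 0.0812
-0.202 30 0.08
-0.167 33 0.0801
```

View pics/end_scene.png

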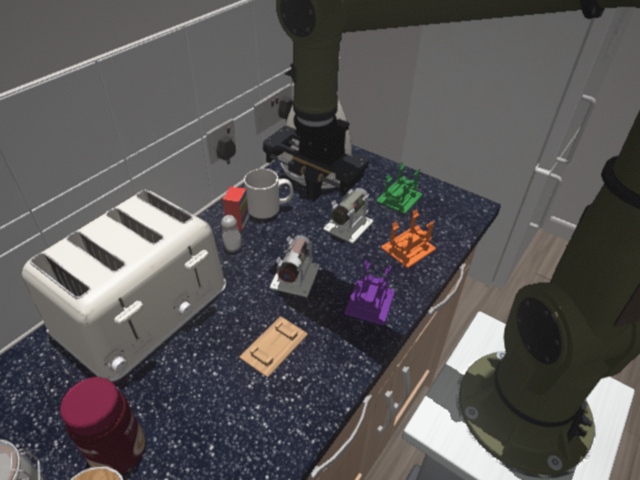

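The jar is in the white clip at (350,215), the rest is empty, and nothing else has moved. The arm is clear, so I hand in.

```bash
python3 -c "
from bench import robot
print(robot.finish_job())"
```

```text
the job is handed in; nothing more can be done
None
```

The spice jar is in the empty white clip, released, and the job is handed in at about 20 s of the 67 s allowed.

- **Pressing in:** The push read about 11 N at most through the snap and fell to nothing past it. It then rose sharply to 18 N on the rigid saddles, with the jar's axis about 61 mm above the worktop. The force is read only at the end of each short step, so brief peaks between readings were not seen.
- **Seating check:** After letting go, I pressed on top with closed fingertips at up to 14 N, and the jar did not move.
- **Final pictures:** The leaves appear closed over the jar, though I could not measure their angle directly. Nothing else looks moved, and the arm is clear.
- **Small disagreement:** The camera puts the jar's -y end about 0.8 mm higher than the other. That is within the 2 mm calibration error and did not change with the second press. The fingertips put the jar's top about 1 to 2 mm higher than the camera does (82.5 mm against about 80.5 mm).

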